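Spacer stack on a bench arbor

TASK

Thread the three bored steel spacers onto the upright hexagonal spindle of the arbor unit, one at a time in order of size: the largest first, on the flange, then the medium one, and the smallest on top. Turn each one under a light push until it drops over the hexagon, then work it down past the sprung balls until it is fully home and hold it down with a steady 15 N or so for half a second, never bearing on what is under it with more than 35 N, before you fetch the next. Let go of the finished stack; do not push the arbor unit with the robot itself, and leave everything else on the bench where it is.

Things in the scene. Friction and masses are not known exactly. Their poses are not given: they have to be found in the camera images.
- arbor: The arbor unit, fixed to the bench: flat white housing with a blue foot, 160 x 190 mm and 40 mm tall, with an upright steel spindle in its middle. It stands on screw feet, its underside 0 to 8 mm above the bench. Origin at the centre of its underside, z up. The spindle is hexagonal, 16 mm across flats; left at any angle, which is not measured; a twist over 0.08 N m turns it.
- flange: Dark steel thrust flange round the foot of the spindle, 44 mm in diameter and 6 mm thick; the stack of spacers stands on it. Origin at the centre of its underside, 40 mm above the unit's underside. It is sprung: it gives way downwards 0.4 mm for every 10 N.
- seat (a point): Centre of the flange's top face, on the spindle axis, 46 mm above the unit's underside while unloaded: where the underside of the first spacer belongs. It goes down with the flange. z points up along the spindle.
- tip (a point): Centre of the spindle's top end, 102 mm above the unit's underside. The upper 12 mm are a round pilot nose, 16 mm thick tapering to 8 mm; below it, 90 mm above the underside, the hexagon begins and a bore that is turned wrongly stops there. Sprung balls in two opposite flats, 5, 19 and 33 mm above the flange's top, take 5 to 12 N to push past and hold a spacer that is left part way.
- spacer_large: Plain steel spacer ring, 60 mm outside diameter, hexagonal bore 17 mm across flats, 14 mm thick, about 0.26 kg, lying flat on the bench. Both faces are alike. Origin at the centre of its underside, z along its axis; two flats of the bore face its own +y and -y.
- spacer_medium: Plain steel spacer ring, 48 mm outside diameter, hexagonal bore 17 mm across flats, 14 mm thick, about 0.16 kg, lying flat on the bench. Both faces are alike. Origin at the centre of its underside, z along its axis; two flats of the bore face its own +y and -y.
- spacer_small: Plain steel spacer ring, 36 mm outside diameter, hexagonal bore 17 mm across flats, 14 mm thick, about 0.08 kg, lying flat on the bench. Both faces are alike. Origin at the centre of its underside, z along its axis; two flats of the bore face its own +y and -y.
- blank_disc: Bystander among the spacers: plain steel disc without a bore, 42 mm in diameter, 14 mm thick. Origin at the centre of its underside.
- tooth_die: Bystander: small plaster tooth die, 20 mm in diameter, 27 mm tall, standing between the spacers. Origin at the centre of its underside.
- jaw_model: Bystander: plaster jaw model with a row of teeth, 60 x 66 mm, about 35 mm tall. Origin under its centre.
- wax_spatula: Bystander: spatula with a wooden handle, 170 mm long, lying flat. Origin under its middle, handle towards its own -x.
- bench_brush: Bystander: bench brush, 160 mm long, lying flat. Origin under its middle, handle towards its own -x.
- mixing_bowl: Bystander: green mixing bowl, 110 mm across, 50 mm tall. Origin at the centre of its underside.
- wax_jar: Bystander: amber glass jar with a metal lid, 52 mm across, 50 mm tall. Origin at the centre of its underside.
- stone_block: Bystander: cork block, 50 x 75 x 22 mm. Origin at the centre of its underside.
There are look-alikes about, which are no part of the job. Leave any green look-alike of the spacer_small alone. What is shaped like the spacer_medium but orange is not meant.

How it is judged:
On the way, in this order (a step that is already met when the one before it is completed fails the run):
1. the large spacer is down flush on the flange and pressed on it steadily with 8 to 26 N (z of spacer_large in the frame of seat between -0.002 and 0.0015 m and horizontal distance between spacer_large and seat below 0.0025 m and angle between the z axis of spacer_large and the z axis of seat, either way round below 0.05 rad and contact force between spacer_large and flange between 8 and 26 N), for 0.3 s.
2. the medium spacer is down flush on the large spacer and pressed on it steadily with 8 to 26 N (z of spacer_medium in the frame of seat between 0.012 and 0.0155 m and horizontal distance between spacer_medium and seat below 0.0025 m and angle between the z axis of spacer_medium and the z axis of seat, either way round below 0.05 rad and contact force between spacer_medium and spacer_large between 8 and 26 N), for 0.3 s.
3. the small spacer is down flush on the medium spacer and pressed on it steadily with 8 to 26 N (z of spacer_small in the frame of seat between 0.026 and 0.0295 m and horizontal distance between spacer_small and seat below 0.0025 m and angle between the z axis of spacer_small and the z axis of seat, either way round below 0.05 rad and contact force between spacer_small and spacer_medium between 8 and 26 N), for 0.3 s.
At the end, for the whole second after the job is handed in: Large, medium and small spacer lie on the spindle in that order from the flange up, each within 3 degrees of square, within 2.5 mm of the axis, its underside from 2 mm below to 1.5 mm above 0, 14 and 28 mm over the flange's top; at rest, fingers off (z of spacer_large in the frame of seat between -0.002 and 0.0015 m and horizontal distance between each of spacer_large, spacer_medium, spacer_small and seat below 0.0025 m and angle between the z axis of each of spacer_large, spacer_medium, spacer_small and the z axis of seat, either way round below 0.05 rad and linear speed of each of spacer_large, spacer_medium, spacer_small below 0.01 m/s and contact force between each of spacer_large, spacer_medium, spacer_small and the fingers below 0.1 N and z of spacer_medium in the frame of seat between 0.012 and 0.0155 m and z of spacer_small in the frame of seat between 0.026 and 0.0295 m); the robot touches nothing.
It fails at once if a spacer is pressed on the one under it, or on the flange, with more than 35 N (contact force between spacer_large and flange above 35 N or contact force between spacer_medium and spacer_large above 35 N or contact force between spacer_small and spacer_medium above 35 N).
It fails at once if the robot touches the arbor unit with more than 10 N (contact force between the arm and arbor above 10 N).
It fails at once if another thing on the bench is moved more than 20 mm (distance of any of blank_disc, tooth_die, jaw_model, wax_spatula, bench_brush, mixing_bowl, wax_jar, stone_block from where it was at the start of the episode above 0.02 m).
It also fails if it takes over 72 s, if anything falls off the work surface, if the arm or the gripper's body presses on something with over 40 N, if the wrist force passes 120 N, or if a joint passes its speed limit or range.

ROBOT

A 6-joint arm with a two-finger parallel gripper is mounted at the origin on the work surface. World frame = base frame: x ahead of the robot, y to its left, z up, the work surface at z = 0. Lengths are in m, angles in rad, forces in N, time in s.
With the tool pointing down it reaches from about 0.375 to 0.9 m from the base axis. Payload 3.1 kg.
Tool frame: the origin (TCP) lies midway between the tips of the shut fingers; the grasp point (between the pads) lies 19 mm behind it; z points along the fingers, y is the direction in which the jaws open and shut (so a half turn about z gives the same grasp; the last joint's range is limited). The gripper opens to 87 mm and grips with 3 to 60 N. Pads are 19 mm wide; open, the fingers measure 117 mm over their backs; the gripper's body (75 mm by 190 mm) begins 51 mm behind the grasp point.
Start: joints at [1.171, 0.527, 1.433, -0, 1.181, -0.178], TCP at [0.137, 0.61, 0.223] pointing down, gripper open.
Joint ranges: [-3.08, 3.08], [-0.75, 2.2], [0.22, 2.44], [-1.43, 4.57], [0, 2.65], [-2.85, 2.85]. Speed limits (rad/s): [2.79, 2.79, 3.14, 3.14, 3.14, 3.14].

INTERFACE

Orientations are given as a unit quaternion [x, y, z, w].
In Python, from rig import robot gives the robot as it stands.
- The arm moves only by the tool move_arm, never from a script. Its argument "rows" is one flat list of numbers, 7 for each row, row after row: the shift along the world's x, y, z in mm, then the turn, a rotation vector about the world's x, y, z in rad, then the closure, from 0 (fully open) to 1 (shut). A call has 1 to 12 rows; each row shifts and turns the commanded pose from where the row before left it; what a row does not reach is not made up. A row lasts 1/10 s, in which the tool goes at most 50 mm and 8.59 degrees, less where a joint would pass 70% of its speed; a pose out of reach is approached as far as the arm can. A call with a gripper value outside its range is refused whole. The fingers move at their own pace and stop on an object; "grip_force" is the grip in N (left out, the last holds). Time passes only in rows, so rows that do not move let the fingers close. It gives the time, the measured TCP pose, the force and the opening at its end, in the units of the state.
- robot.get_obs(): the state, without advancing time (a new reading comes with each control period).
- robot.camera(name): name is "scene" or "top"; returns a dict with "color" (384x512x3 uint8, red, green, blue), "z_map" (384x512 float32, m along the optical axis (not along the pixel's ray), 0 where there is no reading), "camera_matrix" (3x3 intrinsics, pixels), "R" (3x3) and "t" (3): a world point X has camera coordinates R X + t. Camera axes: x right, y down, z forward; pixel columns grow to the right and rows downward; lengths in m; the calibration is good to about 2 mm. A picture is of the moment at which its call begins.
- robot.hand_in(): hands the job in, once; it reports no verdict.
Trained networks look in the newest picture that a camera, given by its name, has taken for a name from the list of things; names that differ only in an ending like _2 or _b are one class to them, and where a whole thing is asked for, a point or a joint stands for the part that bears it (a point fixed in the world has none). Each returns a list of dicts, best first, with "conf" (0 to 1); they miss things now and then, are a little off and sometimes report something else, mostly with a low value. They report only what shows in the picture. A call takes as long as a camera call. They do not tell look-alikes from the thing itself.
- robot.search_frame(camera, thing): "at" ([column, row] in pixels, amid what is visible of it).
- robot.spot_point(camera, thing): "at" ([column, row] in pixels: a listed point, or the origin of a listed thing).
The state is a dict: "time": time; "q": joint angles; "joint_velocities": joint speeds; "joint_torque": joint torques, N m; "position": TCP position; "tool_rot": TCP orientation; "ft_force": force on the tool from outside, world axes, zero at the start; "moment": the same for the moment, N m; "grip_width": finger opening in m.
Only numpy, scipy, OpenCV 4.12 (cv2) and the standard library are available. Lean on these libraries where they do the work, as an engineer would, in place of code of your own. Each camera call takes 0.05 s, during which the arm holds its last target.

## Working session

There is one attempt and no reset: what is moved stays moved. The work goes in short steps, Python scripts to look and compute and a tool call to move; the robot and the scene stay as the last step left them, time stands still between calls to the robot, and variables do not carry over. Pictures are saved under pics/ and viewed, and the job is handed in when it is done.

Besides the shell and the picture viewer there is one more tool, called after "Call:" as a command line: name --argument value ..., lists and objects as JSON in quotes. move_arm: Moves the arm, as the interface text tells. Its arguments: {"type":"object","properties":{"rows":{"type":"array","items":{"type":"number"}},"grip_force":{"type":"number"}},"required":["rows"]}

```bash
ls; mkdir -p pics; cat > h.py <<'E'
import numpy as np, cv2
from rig import robot
def shot(n):
    c=robot.camera(n); return c
def pt(c,u,v,z=None):
    K=c["camera_matrix"];R=np.array(c["R"]);t=np.array(c["t"])
    r=np.linalg.inv(K)@np.array([u,v,1.])
    if z is None:
        d=c["z_map"][int(round(v)),int(round(u))]; return R.T@(r*d-t)
    o=-R.T@t; d=R.T@r; return o+d*(z-o[2])/d[2]
def px(c,X):
    p=np.array(c["camera_matrix"])@(np.array(c["R"])@np.array(X)+np.array(c["t"])); return p[:2]/p[2]
def save(c,name,crop=None,s=1):
    im=c["color"][:,:,::-1]
    if crop: u0,v0,u1,v1=crop; im=im[v0:v1,u0:u1]
    if s!=1: im=cv2.resize(im,None,fx=s,fy=s,interpolation=cv2.INTER_CUBIC)
    cv2.imwrite("pics/"+name+".png",im)
def world(c):
    z=c["z_map"];h,w=z.shape;uu,vv=np.meshgrid(np.arange(w),np.arange(h))
    r=np.stack([uu,vv,np.ones_like(uu)],-1)@np.linalg.inv(c["camera_matrix"]).T
    P=(r*z[...,None]-np.array(c["t"]))@np.array(c["R"]); P[z==0]=np.nan; return P
E
python3 - <<'E'
from h import *
import pickle
print(robot.get_obs())
for n in("top","scene"):
    c=shot(n); save(c,n+"0",s=1.5); pickle.dump(c,open(n+"0.pkl","wb"))
    print(n,c["camera_matrix"],c["R"],c["t"])
    for k in ["arbor","tip","seat","spacer_large","spacer_medium","spacer_small","blank_disc"]:
        print(k,[(np.round(d["at"],1),round(d["conf"],2)) for d in robot.spot_point(n,k)][:4])
E
```

```text
pics
{'time': 0.0, 'q': array([ 1.17048600e+00,  5.28468419e-01,  1.43388471e+00, -2.15648622e-05,
        1.18137602e+00, -1.78498999e-01]), 'joint_velocities': array([0.00054103, 0.00050238, 0.00057442, 0.00065416, 0.00088667,
       0.00102512]), 'joint_torque': array([ 1.63296063e-04, -4.40041745e+01, -1.76589113e+01,  6.32616598e-02,
        5.81828132e-02, -1.38435521e-04]), 'position': array([0.13718996, 0.60902005, 0.22157583]), 'tool_rot': array([ 1.10674303e-01,  9.93856155e-01, -1.02666846e-03, -2.95302069e-04]), 'ft_force': array([-0.08987764,  0.31864903,  0.19328723]), 'moment': array([-0.00039366,  0.00204147,  0.04190062]), 'grip_width': 0.08645999163752374}
top [[372.47055678   0.         249.82814015]
 [  0.         372.47055678 190.57338183]
 [  0.           0.           1.        ]] [[-0.01891235 -0.99961313  0.02039402]
 [-0.98725147  0.01544646 -0.15841701]
 [ 0.15804071 -0.02313007 -0.98716166]] [1.95460338e-04 5.96891790e-01 1.22343764e+00]
arbor [(array([190.2, 199.4]), 0.63), (array([185.7, 198.5]), 0.26)]
tip [(array([182.4, 192.5]), 0.87), (array([118.5, 2
[... 382 characters left out ...]

scene [[499.00617323   0.         255.22373246]
 [  0.         499.00617323 189.76777698]
 [  0.           0.           1.        ]] [[ 0.88716063  0.46124203  0.01420571]
 [ 0.40295455 -0.7593128  -0.51095176]
 [-0.22488585  0.45902054 -0.859492  ]] [-0.53161564 -0.18921805  1.72214532]
arbor [(array([274.9, 155.3]), 0.58), (array([192.6, 328.2]), 0.56)]
tip [(array([277.8, 141.9]), 0.9), (array([292.7, 257.2]), 0.49)]
seat [(array([277.8, 146.6]), 0.45)]
spacer_large [(array([242.9, 223.5]), 0.64)]
spacer_medium [(array([216. , 196.1]), 0.5), (array([194. , 185.2]), 0.46)]
spacer_small [(array([162.8, 224.7]), 0.57), (array([185. , 233.3]), 0.4)]
blank_disc [(array([222.1, 264.8]), 0.43)]
```

View pics/top0.png

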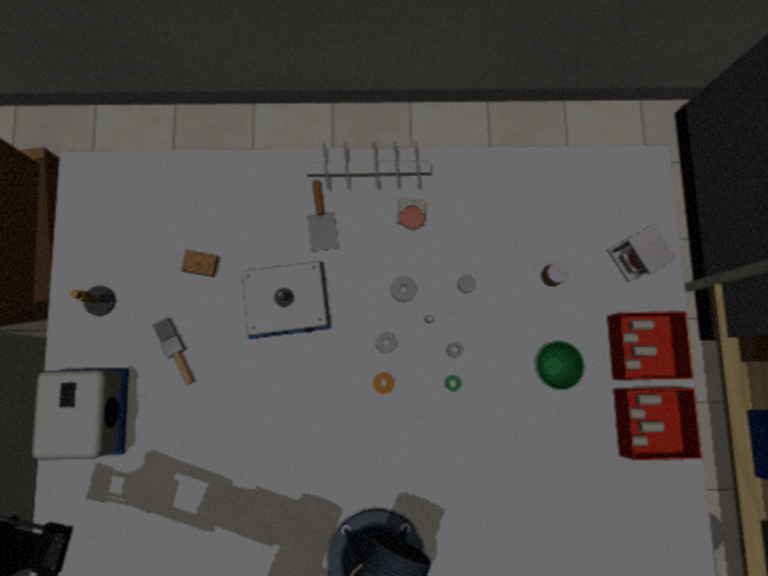

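View pics/scene0.png

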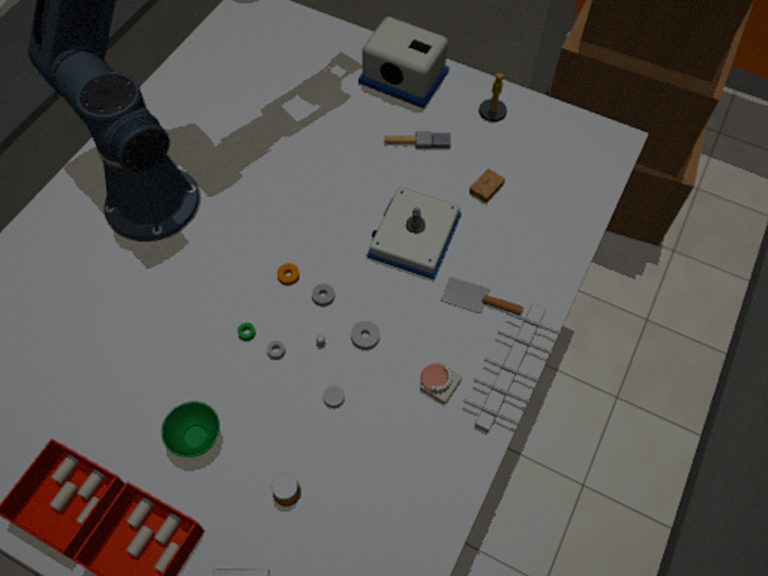

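The top view shows these candidates, in 1.5x picture pixels:
- **Large:** grey ring at (404,289).
- **Medium:** grey ring at (386,342), against the orange one at (383,383).
- **Small:** grey ring at (454,350), against the green one at (452,382).
- **Blank disc:** (466,284), with no bore.
- **Tooth die:** (430,319).
- **Spindle:** (284,297).

The grey rings fit the description, since steel is meant and the orange and green ones are excluded. I'll confirm in an enlarged crop and measure.

```bash
python3 - <<'E'
from h import *
import pickle
c=pickle.load(open("top0.pkl","rb"))
save(c,"topcrop",(150,170,330,270),4.4)
P=world(c)
m=(P[...,2]>0.006)&(P[...,0]>0.3)&(P[...,0]<0.75)&(P[...,1]>-0.25)&(P[...,1]<0.35)
n,l,st,ce=cv2.connectedComponentsWithStats(m.astype(np.uint8))
for i in range(1,n):
    if st[i,4]<15: continue
    q=P[l==i]; print(i,st[i],ce[i].round(1),"med",np.median(q,0).round(4),"mean",q.mean(0).round(4),"zmax",q[:,2].max().round(4),"col",c["color"][l==i].mean(0).round())
print("bench z",np.nanmedian(P[230:260,200:240,2]),np.nanstd(P[230:260,200:240,2]))
E
```

```text
1 [268 149  14   4  37] [274.4 149.9] med [ 0.7453 -0.0991  0.0244] mean [ 0.7453 -0.1008  0.0227] zmax 0.0288 col [94. 63. 55.]
92 [ 161  174   59   52 2506] [189.9 199.4] med [0.5696 0.1935 0.0435] mean [0.5705 0.1942 0.0423] zmax 0.1085 col [95. 95. 97.]
114 [305 183  12  12 116] [310.3 188.6] med [ 0.605  -0.2237  0.0148] mean [ 0.6059 -0.2239  0.0142] zmax 0.0211 col [85. 86. 87.]
116 [260 184  17  17 215] [268.2 192. ] med [ 0.596  -0.0751  0.0142] mean [ 0.5962 -0.0752  0.0145] zmax 0.0208 col [87. 87. 89.]
156 [283 210   6   5  25] [285.2 212.1] med [ 0.5235 -0.1303  0.0251] mean [ 0.5235 -0.1314  0.0239] zmax 0.0315 col [85. 83. 79.]
170 [250 221  14  14 133] [256.7 227.6] med [ 0.4718 -0.0329  0.0144] mean [ 0.4725 -0.0322  0.0144] zmax 0.022 col [88. 88. 90.]
188 [298 227  10  12  71] [302.5 232.5] med [ 0.4543 -0.1907  0.014 ] mean [ 0.4528 -0.19    0.0139] zmax 0.0189 col [83. 83. 84.]
247 [247 248  15  15 136] [254.7 254.9] med [ 0.3797 -0.0239  0.014 ] mean [ 0.3797 -0.0233  0.014 ] zmax 0.0213 col [104.  71.  37.]
255 [296 250  11  11  74] [301.3 255.1] med [ 0.3761 -0.1816  0.0147] mean [ 0.3761 -0.1825  0.0141] zmax 0.0197 col [43. 77. 50.]
bench z 0.00043321743053166767 0.0025516274795263807
```

View pics/topcrop.png

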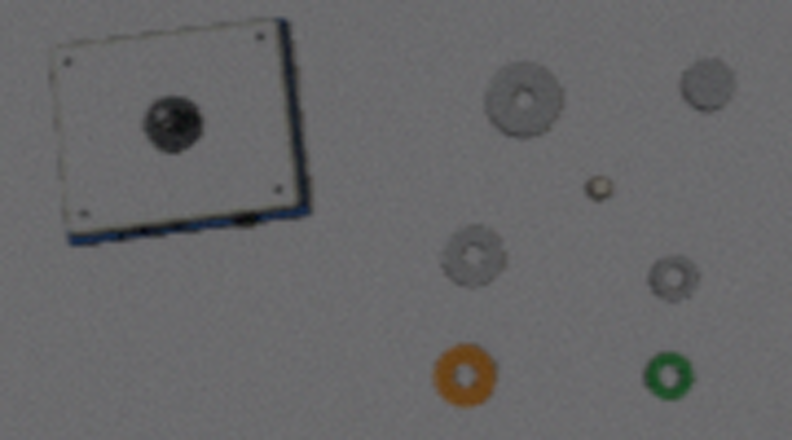

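```bash
python3 - <<'E'
from h import *
import pickle
from scipy.optimize import least_squares
c=pickle.load(open("top0.pkl","rb")); s=pickle.load(open("scene0.pkl","rb"))
P=world(c)
for nm,cc in(("top",c),("scene",s)):print(nm,"cam pos",(-np.array(cc["R"]).T@np.array(cc["t"])).round(3))
# housing outline/height
m=(P[...,2]>0.03)&(P[...,0]>0.45)&(P[...,0]<0.7)&(P[...,1]>0.08)&(P[...,1]<0.32)&(np.isfinite(P[...,2]))
q=P[m]; ht=np.median(q[(q[:,2]<.06)][:,2]); print("housing top z",ht)
m2=cv2.morphologyEx(m.astype(np.uint8),cv2.MORPH_OPEN,np.ones((3,3)))
cs=max(cv2.findContours(m2,cv2.RETR_EXTERNAL,cv2.CHAIN_APPROX_NONE)[0],key=cv2.contourArea)
w=np.array([pt(c,u,v,ht)[:2] for u,v in cs[:,0]],np.float32)
print("rect",cv2.minAreaRect(w*1000))
g=c["color"].astype(float).mean(2)
# flange dark centroid: fit blurred disc
def discfit(cc,z,x0,r,thr=None):
    g=cc["color"].astype(float).mean(2); u,v=px(cc,[*x0,z]).round().astype(int)
    sl=(slice(v-13,v+14),slice(u-13,u+14)); vv,uu=np.mgrid[sl]
    X=np.array([[pt(cc,a,b,z)[:2] for a,b in zip(ra,rb)] for ra,rb in zip(uu,vv)])
    def f(p):
        d=np.hypot(X[...,0]-p[0],X[...,1]-p[1]); M=1/(1+np.exp((d-r)/0.0013)); 
        return (p[2]+p[3]*M-g[sl]).ravel()
    # mask inner region: ignore inner
    def f2(p):
        res=f(p).reshape(vv.shape); d=np.hypot(X[...,0]-p[0],X[...,1]-p[1]); res[d<0.6*r]=0; res[d>1.5*r]=0; return res.ravel()
    o=least_squares(f2,[*x0,100,-50],loss="soft_l1",f_scale=5,x_scale=[.001,.001,10,10]); return o.x.round(4),o.cost.round(1)
for z in(ht+.006,): print("flange top",discfit(c,z,(.57,.195),.022))
print("flange scene",discfit(s,ht+.006,(.57,.195),.022))
for n,x0,r in(("L",(.596,-.075),.03),("M",(.472,-.0325),.024),("S",(.454,-.19),.018)):
    print(n,discfit(c,.014,x0,r), discfit(s,.014,x0,r))
# depth-mask centroids
for n,uv in(("L",(268.2,192.)),("M",(256.7,227.6)),("S",(302.5,232.5))): print(n,pt(c,*uv,.013).round(4))
for nm,cc,uv in(("top",c,(182.4,192.5)),("scene",s,(277.8,141.9))): print("tip",nm,pt(cc,*uv,ht+.062).round(4))
for X in([.57,.195,.049],[.57,.195,.105]): print(px(c,X),px(s,X))
save(s,"scenecrop",(230,100,330,190),7)
save(c,"tipcrop",(150,165,230,230),8)
E
```

```text
top cam pos [0.396 0.019 1.302]
scene cam pos [ 0.935 -0.689  1.391]
housing top z 0.04376906382124939
rect ((571.0859375, 196.83963012695312), (156.3843536376953, 179.38389587402344), 6.381561279296875)
flange top (array([  0.5748,   0.1961, 106.7533, -67.5261]), np.float64(2005.5))
flange scene (array([   0.7008,    0.2941,  189.5502, -149.5835]), np.float64(0.0))
L (array([ 5.935000e-01, -7.670000e-02,  1.056971e+02, -1.976600e+01]), np.float64(2680.8)) (array([ 6.7410000e-01, -2.5290000e-01,  2.5303700e+02,  1.6015933e+03]), np.float64(0.0))
M (array([ 4.711000e-01, -3.440000e-02,  1.060114e+02, -1.906290e+01]), np.float64(1406.4)) (array([ 5.316000e-01, -1.275000e-01,  1.875706e+02,  7.277168e+02]), np.float64(0.0))
S (array([  0.4512,  -0.1891, 105.61  , -26.4112]), np.float64(1067.2)) (array([  0.4558,  -0.1954, 119.6283, -66.6494]), np.float64(6504.6))
L [ 0.5963 -0.0753  0.013 ]
M [ 0.4725 -0.0322  0.013 ]
S [ 0.4528 -0.1901  0.013 ]
tip top [0.5846 0.2098 0.1058]
tip scene [0.5806 0.1882 0.1058]
[189.4033422  199.26233972] [274.89516671 149.44346878]
[186.98500715 196.91948243] [275.73860553 139.26342066]
```

View pics/scenecrop.png

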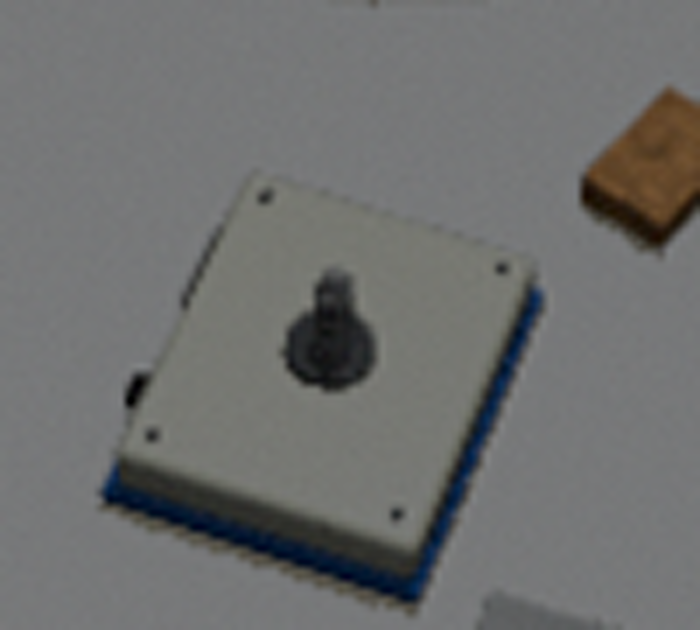

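View pics/tipcrop.png

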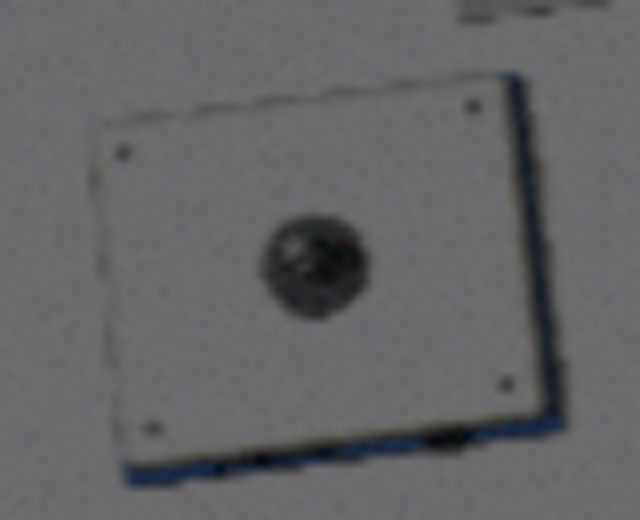

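```bash
python3 - <<'E'
from h import *
import pickle
c=pickle.load(open("top0.pkl","rb")); s=pickle.load(open("scene0.pkl","rb"))
ht=.0436
def dark(cc,u,v,z,half=3,inv=True):
    g=cc["color"].astype(float).mean(2); u,v=int(round(u)),int(round(v))
    sl=(slice(v-half,v+half+1),slice(u-half,u+half+1)); vv,uu=np.mgrid[sl]; p=g[sl]; w=np.clip(np.median(p)-p-8,0,None)
    return pt(cc,(w*uu).sum()/w.sum(),(w*vv).sum()/w.sum(),z)
S=[dark(c,150+(a+.5)/8-.5,165+(b+.5)/8-.5,ht) for a,b in((123,152),(473,106),(505,384),(153,428))]
print(np.round(S,4),np.mean(S,0))
S=[dark(s,230+(a+.5)/7-.5,100+(b+.5)/7-.5,ht) for a,b in((265,196),(501,268),(397,514),(152,435))]
print(np.round(S,4),np.mean(S,0))
# dark flange centroids in both cams
for cc,u,v,h in((c,188.9,198.2,11),(s,277,150,11)):
    g=cc["color"].astype(float).mean(2)
    sl=(slice(int(v)-h,int(v)+h+1),slice(int(u)-h,int(u)+h+1)); vv,uu=np.mgrid[sl]; p=g[sl]; m=p<np.median(p)-25
    ys,xs=vv[m],uu[m]; print(xs.min(),xs.max(),ys.min(),ys.max(),m.sum(), "centroid",xs.mean(),ys.mean(),"->",pt(cc,xs.mean(),ys.mean(),ht+.006).round(4))
    print(np.where(m,1,0) if cc is s else "")
# scene centroid for rings (circle edges) 
for n,x0,r in(("L",(.594,-.0765),.03),("M",(.471,-.034),.024),("S",(.4515,-.189),.018)):
    print(n,px(s,[*x0,.014]))
save(s,"scring",(150,165,260,245),7)
E
```

```text
[[0.6248 0.2808 0.0436]
 [0.6451 0.1285 0.0436]
 [0.5215 0.1135 0.0436]
 [0.5076 0.2648 0.0436]] [0.57472397 0.19688939 0.0436    ]
[[0.5056 0.2677 0.0436]
 [0.6271 0.2822 0.0436]
 [0.6414 0.1314 0.0436]
 [0.5199 0.1158 0.0436]] [0.57350247 0.19929142 0.0436    ]
183 195 192 204 136 centroid 188.91176470588235 197.75 -> [0.5751 0.1966 0.0496]

270 283 139 155 158 centroid 276.80379746835445 147.94303797468353 -> [0.573  0.203  0.0496]
[[0 0 0 0 0 0 0 0 0 0 1 1 1 1 0 0 0 0 0 0 0 0 0]
 [0 0 0 0 0 0 0 0 0 1 1 1 1 1 0 0 0 0 0 0 0 0 0]
 [0 0 0 0 0 0 0 0 0 1 1 1 1 1 0 0 0 0 0 0 0 0 0]
 [0 0 0 0 0 0 0 0 0 1 1 1 1 1 1 0 0 0 0 0 0 0 0]
 [0 0 0 0 0 0 0 0 0 1 1 1 1 1 1 0 0 0 0 0 0 0 0]
 [0 0 0 0 0 0 0 1 1 1 1 1 1 1 1 0 0 0 0 0 0 0 0]
 [0 0 0 0 0 0 1 1 1 1 1 1 1 1 1 1 0 0 0 0 0 0 0]
 [0 0 0 0 0 1 1 1 1 1 1 1 1 1 1 1 1 0 0 0 0 0 0]
 [0 0 0 0 0 1 1 1 1 1 1 1 1 1 1 1 1 0 0 0 0 0 0]
 [0 0 0 0 0 1 1 1 1 1 1 1 1 1 1 1 1 1 0 0 0 0 0]
 [0 0 0 0 1 1 1 1 1 1 1 1 1 1 1 1 1 1 0 0 0 0 0]
 [0 0 0 0 1 1 1 1 1 1 1 1 1 1 1 1 1 1 0 0 0 0 0]
 [0 0 0 0 0 1 1 1 1 1 1 1 1 1 1 1 1 1 0 0 0 0 0]
 [0 0 0 0 0 1 1 1 1 1 1 1 1 1 1 1 1 0 0 0 0 0 0]
 [0 0 0 0 0 0 1 1 1 1 1 1 1 1 1 1 1 0 0 0 0 0 0]
 [0 0 0 0 0 0 0 1 1 1 1 1 1 1 1 1 0 0 0 0 0 0 0]
 [0 0 0 0 0 0 0 0 0 0 1 1 1 1 0 0 0 0 0 0 0 0 0]
 [0 0 0 0 0 0 0 0 0 0 0 0 0 0 0 0 0 0 0 0 0 0 0]
 [0 0 0 0 0 0 0 0 0 0 0 0 0 0 0 0 0 0 0 0 0 0 0]
 [0 0 0 0 0 0 0 0 0 0 0 0 0 0 0 0 0 0 0 0 0 0 0]
 [0 0 0 0 0 0 0 0 0 0 0 0 0 0 0 0 0 0 0 0 0 0 0]
 [0 0 0 0 0 0 0 0 0 0 0 0 0 0 0 0 0 0 0 0 0 0 0]
 [0 0 0 0 0 0 0 0 0 0 0 0 0 0 0 0 0 0 0 0 0 0 0]]
L [242.3623712  222.48776283]
M [214.62487375 195.81045816]
S [183.72878989 232.09079806]
```

View pics/scring.png

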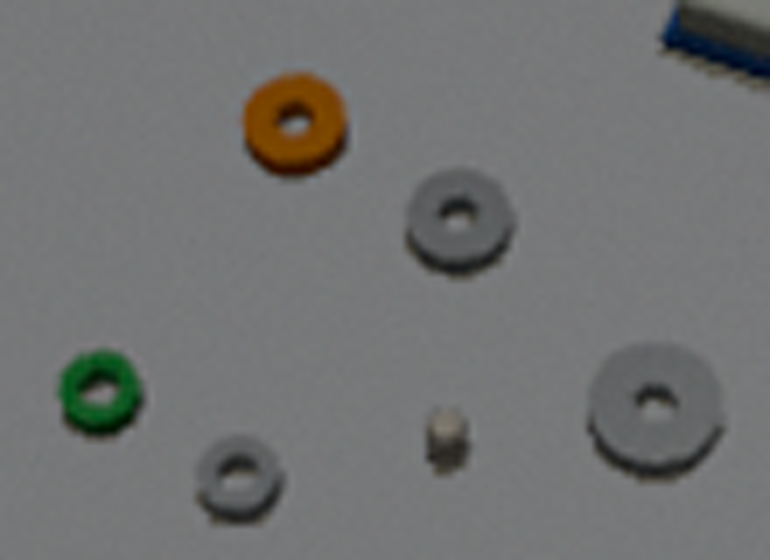

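Call:
move_arm --rows '[27, -40.3, 0, 0, 0, 0, 0, 27, -40.3, 0, 0, 0, 0, 0, 27, -40.3, 0, 0, 0, 0, 0, 27, -40.3, 0, 0, 0, 0, 0, 27, -40.3, 0, 0, 0, 0, 0, 27, -40.3, 0, 0, 0, 0, 0, 27, -40.3, 0, 0, 0, 0, 0, 27, -40.3, 0, 0, 0, 0, 0, 27, -40.3, 0, 0, 0, 0, 0, 27, -40.3, -10, 0, 0, 0, 0, 27, -40.3, -10, 0, 0, 0, 0, 27, -40.3, -10, 0, 0, 0, 0]' --grip_force 40

```text
time: 2.0
position: [0.4627, 0.1242, 0.1926]
tool_rot: [0.111, 0.994, 0.0, 0.001]
ft_force: [0.6, 0.8, 0.0]
grip_width: 0.087
```

Call:
move_arm --rows '[21.9, -33.5, -20, 0, 0, 0, 0, 21.9, -33.5, -20, 0, 0, 0, 0, 21.9, -33.5, -20, 0, 0, 0, 0, 21.9, -33.5, -20, 0, 0, 0, 0, 21.9, -33.5, -20, 0, 0, 0, 0, 21.9, -33.5, -20, 0, 0, 0, 0, 0, 0, -30, 0, 0, 0, 0, 0, 0, -30, 0, 0, 0, 0, 0, 0, -6, 0, 0, 0, 0, 0, 0, 0, 0, 0, 0, 0]'

```text
time: 3.0
position: [0.5921, -0.0747, 0.0056]
tool_rot: [0.111, 0.994, 0.0, -0.001]
ft_force: [0.3, -0.1, -0.6]
grip_width: 0.0872
```

Call:
move_arm --rows '[0, 0, -2, 0, 0, 0, 0.5, 0, 0, 0, 0, 0, 0, 0.5, 0, 0, 0, 0, 0, 0, 0.5, 0, 0, 0, 0, 0, 0, 0.5]' --grip_force 15

```text
time: 3.4
position: [0.5935, -0.0749, 0.0056]
tool_rot: [0.111, 0.994, -0.0, 0.001]
ft_force: [-0.1, 1.0, 0.4]
grip_width: 0.0631
```

Call:
move_arm --rows '[0, 0, 0, 0, 0, 0, 0.5, 0, 0, 0, 0, 0, 0, 0.5, 0, 0, 0, 0, 0, 0, 0.5]'

```text
time: 3.7
position: [0.5934, -0.0749, 0.0054]
tool_rot: [0.111, 0.994, -0.0, 0.001]
ft_force: [-0.1, 1.0, 5.5]
grip_width: 0.0595
```

```bash
python3 - <<'E'
from h import *
for i in range(2):
    o=robot.get_obs(); print(o["time"],o["position"].round(4),o["ft_force"].round(2),o["grip_width"],o["q"].round(3),o["joint_torque"].round(2))
E
```

```text
3.7 [ 0.5934 -0.0749  0.0054] [-0.14  1.    5.5 ] 0.059498715360830096 [-0.312  0.8    1.64   0.     0.7   -1.662] [-6.30e-01 -4.33e+01 -8.63e+00 -2.10e-01 -1.40e-01  2.00e-02]
3.7 [ 0.5934 -0.0749  0.0054] [-0.14  1.    5.5 ] 0.059498715360830096 [-0.312  0.8    1.64   0.     0.7   -1.662] [-6.30e-01 -4.33e+01 -8.63e+00 -2.10e-01 -1.40e-01  2.00e-02]
```

Call:
move_arm --rows '[0, 0, 1, 0, 0, 0, 0.15, 0, 0, 0, 0, 0, -0.143, 0.15, 0, 0, 0, 0, 0, -0.143, 0.15, 0, 0, 0, 0, 0, -0.143, 0.15, 0, 0, 0, 0, 0, -0.143, 0.15, 0, 0, 0, 0, 0, -0.143, 0.15, 0, 0, 0, 0, 0, -0.143, 0.15, 0, 0, 0, 0, 0, -0.143, 0.15, 0, 0, 0, 0, 0, -0.143, 0.15, 0, 0, 0, 0, 0, -0.143, 0.15, 0, 0, 0, 0, 0, -0.143, 0.15, 0, 0, 0, 0, 0, -0.143, 0.15]'

```text
time: 4.9
position: [0.5925, -0.075, 0.0052]
tool_rot: [0.784, 0.621, -0.0, -0.0]
ft_force: [-0.2, -0.2, 0.4]
grip_width: 0.074
```

Call:
move_arm --rows '[0, 0, 0, 0, 0, 0, 0.5, 0, 0, 0, 0, 0, 0, 0.5, 0, 0, 0, 0, 0, 0, 0.5, 0, 0, 0, 0, 0, 0, 0.5]'

```text
time: 5.3
position: [0.5931, -0.0751, 0.0054]
tool_rot: [0.781, 0.624, 0.0, 0.0]
ft_force: [0.1, -0.4, -2.0]
grip_width: 0.0591
```

Call:
move_arm --rows '[0, 0, 0, 0, 0, 0, 0.6, 0, 0, 10, 0, 0, 0, 0.6, 0, 0, 45, 0, 0, 0, 0.6, 0, 0, 48, 0, 0, 0, 0.6, -2.5, 25, 41, 0, 0, 0, 0.6, -3, 44, 0, 0, 0, 0, 0.6, -3, 44, 0, 0, 0, 0, 0.6, -3, 44, 0, 0, 0, 0, 0.6, -3, 44, 0, 0, 0, 0, 0.6, -3, 44, 0, 0, 0, 0, 0.6, -1.5, 28, 0, 0, 0, 0, 0.6, 0, 0, 0, 0, 0, 0, 0.6]' --grip_force 45

```text
time: 6.5
position: [0.572, 0.2021, 0.1497]
tool_rot: [0.78, 0.626, -0.0, -0.001]
ft_force: [-0.1, -1.0, -3.6]
grip_width: 0.0586
```

```bash
python3 - <<'E'
from h import *
o=robot.get_obs(); print(o["time"],o["position"].round(4),o["ft_force"].round(2),o["moment"].round(3),o["grip_width"],o["q"].round(3))
for n,b in(("top",(150,150,250,230)),("scene",(230,90,330,190))):
    c=shot(n); save(c,n+"1",b,6)
E
```

```text
6.5 [0.572  0.2021 0.1497] [-0.05 -0.96 -3.58] [-0.141  0.025  0.013] 0.05857843019436187 [0.155 0.592 1.547 0.002 1.004 0.373]
```

View pics/scene1.png

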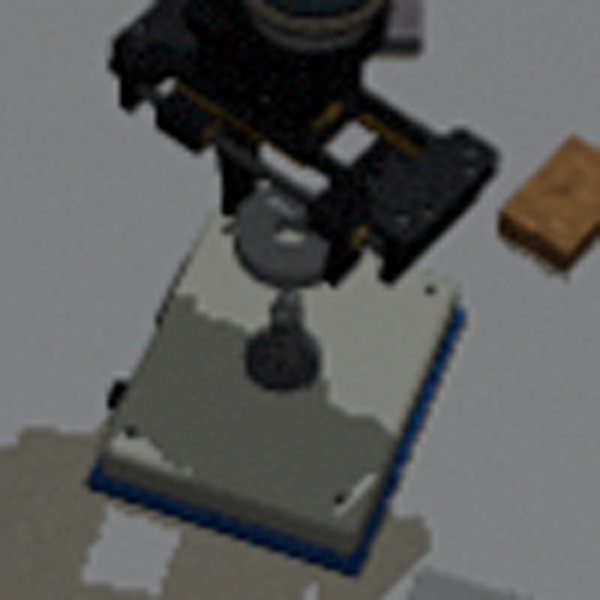

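Call:
move_arm --rows '[2, -2, -12, 0, 0, 0, 0.6, 0, -2, -12, 0, 0, 0, 0.6, 0, 0, -12, 0, 0, 0, 0.6, 0, 0, 0, 0, 0, 0, 0.6, 0, 0, 0, 0, 0, 0, 0.6]'

```text
time: 7.1
position: [0.5754, 0.1934, 0.1127]
tool_rot: [0.782, 0.623, -0.001, -0.001]
ft_force: [0.1, -0.0, -2.7]
grip_width: 0.0584
```

Call:
move_arm --rows '[-1, 4.5, 0, 0, 0, 0, 0.6, 0, 0, 0, 0, 0, 0, 0.6]'

```text
time: 7.3
position: [0.5748, 0.1992, 0.1139]
tool_rot: [0.782, 0.624, 0.0, -0.0]
ft_force: [-0.3, -1.0, -3.4]
grip_width: 0.0589
```

Call:
move_arm --rows '[0, 0, 0, 0, 0, 0, 0.6]'

```text
time: 7.4
position: [0.5749, 0.1989, 0.1139]
tool_rot: [0.782, 0.624, 0.0, 0.0]
ft_force: [-0.2, -0.4, -2.9]
grip_width: 0.0582
```

Call:
move_arm --rows '[-0.5, -0.5, -4, 0, 0, 0, 0.6, 0, 0, -4, 0, 0, 0, 0.6, 0, 0, -2, 0, 0, 0, 0.6, 0, 0, 0, 0, 0, 0, 0.6]'

```text
time: 7.8
position: [0.574, 0.198, 0.1029]
tool_rot: [0.782, 0.624, -0.0, -0.0]
ft_force: [0.3, -0.8, -3.6]
grip_width: 0.0585
```

```bash
python3 - <<'E'
from h import *
o=robot.get_obs(); print(o["time"],o["position"].round(4),o["ft_force"].round(2),o["moment"].round(3),o["grip_width"],o["q"].round(3))
for n,b in(("scene",(230,90,330,190)),):
    c=shot(n); save(c,n+"2",b,6)
E
```

```text
7.8 [0.574  0.198  0.1029] [ 0.33 -0.77 -3.57] [-0.125  0.075 -0.016] 0.05846630171565464 [ 0.148  0.657  1.578 -0.     0.908  0.372]
```

View pics/scene2.png

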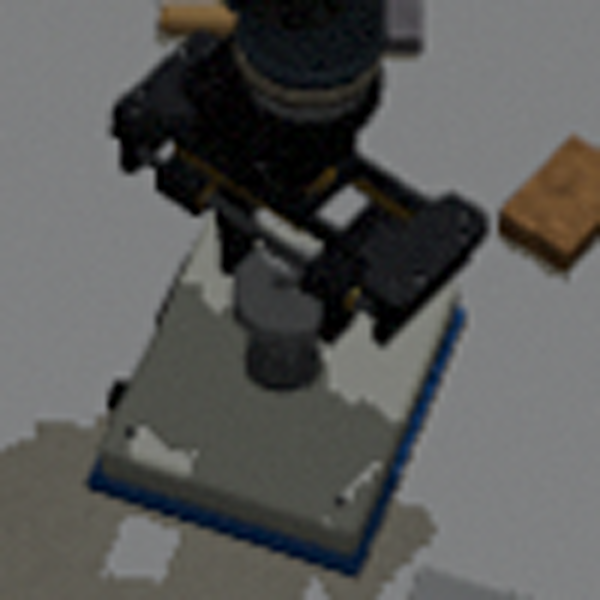

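Call:
move_arm --rows '[0, 0, -1.5, 0, 0, 0, 0.6, 0, 0, -1, 0, 0, 0, 0.6, 0, 0, 0, 0, 0, 0, 0.6]'

```text
time: 8.15
position: [0.5742, 0.198, 0.1009]
tool_rot: [0.782, 0.624, -0.0, -0.0]
ft_force: [-0.4, 1.3, -2.8]
grip_width: 0.0585
```

Call:
move_arm --rows '[0, 0, -1, 0, 0, 0, 0.6, 0, 0, -0.5, 0, 0, 0, 0.6, 0, 0, 0, 0, 0, 0, 0.6]'

```text
time: 8.45
position: [0.5743, 0.1981, 0.0995]
tool_rot: [0.782, 0.624, -0.0, -0.0]
ft_force: [-0.5, -0.4, -3.2]
grip_width: 0.0583
```

Call:
move_arm --rows '[0, 0, -0.5, 0, 0, 0, 0.6, 0, 0, -0.5, 0, 0, 0, 0.6, 0, 0, 0, 0, 0, 0, 0.6]'

```text
time: 8.75
position: [0.5744, 0.1981, 0.0985]
tool_rot: [0.782, 0.624, 0.0, 0.0]
ft_force: [0.8, 0.1, -3.3]
grip_width: 0.0587
```

Call:
move_arm --rows '[0, 0, -0.5, 0, 0, 0, 0.6, 0, 0, -0.5, 0, 0, 0, 0.6, 0, 0, 0, 0, 0, 0, 0.6]'

```text
time: 9.05
position: [0.5745, 0.1981, 0.0975]
tool_rot: [0.782, 0.624, 0.0, 0.0]
ft_force: [-0.1, 0.0, -3.0]
grip_width: 0.0588
```

Call:
move_arm --rows '[0, 0, -0.5, 0, 0, 0, 0.6, 0, 0, -0.5, 0, 0, 0, 0.6, 0, 0, 0, 0, 0, 0, 0.6]'

```text
time: 9.35
position: [0.5745, 0.1981, 0.0965]
tool_rot: [0.782, 0.624, 0.0, 0.0]
ft_force: [0.5, -0.3, -2.8]
grip_width: 0.0583
```

Call:
move_arm --rows '[0, 0, -0.5, 0, 0, 0, 0.6, 0, 0, -0.5, 0, 0, 0, 0.6, 0, 0, 0, 0, 0, 0, 0.6]'

```text
time: 9.65
position: [0.5745, 0.1981, 0.0955]
tool_rot: [0.782, 0.624, 0.0, 0.0]
ft_force: [1.4, -0.5, -3.0]
grip_width: 0.0589
```

Call:
move_arm --rows '[0, 0, -0.5, 0, 0, 0, 0.6, 0, 0, -0.5, 0, 0, 0, 0.6, 0, 0, 0, 0, 0, 0, 0.6]'

```text
time: 9.95
position: [0.5745, 0.1981, 0.0945]
tool_rot: [0.782, 0.624, 0.0, 0.0]
ft_force: [0.5, -0.2, -2.4]
grip_width: 0.0583
```

Call:
move_arm --rows '[0, 0, -1, 0, 0, 0, 0.6, 0, 0, -1, 0, 0, 0, 0.6, 0, 0, 0, 0, 0, 0, 0.6]'

```text
time: 10.25
position: [0.5745, 0.1981, 0.0925]
tool_rot: [0.782, 0.624, 0.0, 0.0]
ft_force: [0.7, 0.5, -2.3]
grip_width: 0.0584
```

Call:
move_arm --rows '[0, 0, -1, 0, 0, 0, 0.6, 0, 0, -1, 0, 0, 0, 0.6, 0, 0, -1, 0, 0, 0, 0.6, 0, 0, -0.5, 0, 0, 0, 0.6, 0, 0, 0, 0, 0, 0, 0.6]'

```text
time: 10.75
position: [0.5746, 0.1981, 0.0894]
tool_rot: [0.782, 0.624, 0.0, 0.0]
ft_force: [0.6, -0.4, 0.8]
grip_width: 0.0584
```

Call:
move_arm --rows '[0, 0, -0.5, 0, 0, 0, 0.6, 0, 0, -0.5, 0, 0, 0, 0.6, 0, 0, 0, 0, 0, 0, 0.6]'

```text
time: 11.05
position: [0.5745, 0.1981, 0.088]
tool_rot: [0.782, 0.624, 0.0, 0.0]
ft_force: [1.3, -0.5, 0.3]
grip_width: 0.0586
```

```bash
python3 - <<'E'
from h import *
o=robot.get_obs(); print(o["time"],o["position"].round(4),o["ft_force"].round(2),o["moment"].round(3),o["grip_width"],o["q"].round(3))
for n,b in(("scene",(230,90,330,190)),):
    c=shot(n); save(c,n+"3",b,6)
E
```

```text
11.05 [0.5745 0.1981 0.088 ] [ 1.3  -0.47  0.25] [-0.14  -0.133 -0.004] 0.058578410750380984 [0.148 0.679 1.586 0.    0.876 0.372]
```

View pics/scene3.png

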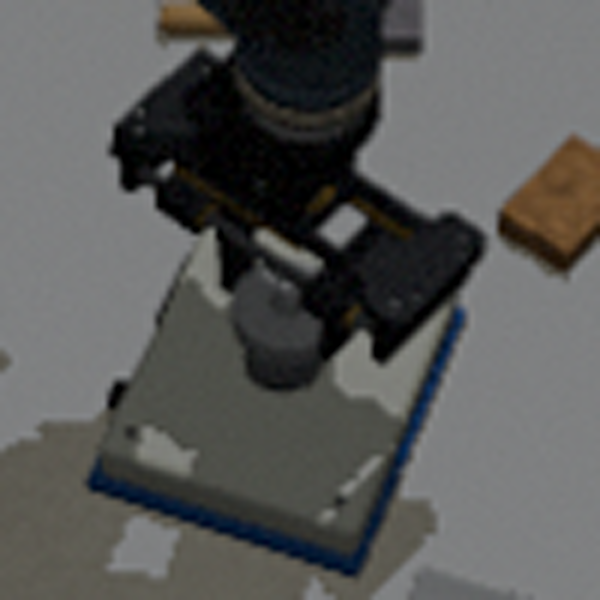

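Call:
move_arm --rows '[0, 0, -2, 0, 0, 0, 0.6, 0, 0, -2, 0, 0, 0, 0.6, 0, 0, -2, 0, 0, 0, 0.6, 0, 0, -2, 0, 0, 0, 0.6, 0, 0, -2, 0, 0, 0, 0.6, 0, 0, -2, 0, 0, 0, 0.6, 0, 0, -2, 0, 0, 0, 0.6, 0, 0, -2, 0, 0, 0, 0.6, 0, 0, -2, 0, 0, 0, 0.6, 0, 0, -2, 0, 0, 0, 0.6, 0, 0, -2, 0, 0, 0, 0.6, 0, 0, -1, 0, 0, 0, 0.6]'

```text
time: 12.3
position: [0.5745, 0.1981, 0.0647]
tool_rot: [0.782, 0.624, 0.0, 0.0]
ft_force: [1.7, -0.1, -0.2]
grip_width: 0.0582
```

Call:
move_arm --rows '[0, 0, -1, 0, 0, 0, 0.6, 0, 0, -1, 0, 0, 0, 0.6, 0, 0, -1, 0, 0, 0, 0.6, 0, 0, -1, 0, 0, 0, 0.6, 0, 0, 0, 0, 0, 0, 0.6]'

```text
time: 12.8
position: [0.5745, 0.1981, 0.0612]
tool_rot: [0.782, 0.624, 0.0, 0.0]
ft_force: [0.7, -0.7, 3.5]
grip_width: 0.0582
```

Call:
move_arm --rows '[0, 0, -1, 0, 0, 0, 0.6, 0, 0, -1, 0, 0, 0, 0.6, 0, 0, 0, 0, 0, 0, 0.6]'

```text
time: 13.1
position: [0.5745, 0.1981, 0.0587]
tool_rot: [0.782, 0.624, 0.0, 0.0]
ft_force: [2.8, 1.2, -0.6]
grip_width: 0.0586
```

Call:
move_arm --rows '[0, 0, -1, 0, 0, 0, 0.6, 0, 0, -1, 0, 0, 0, 0.6, 0, 0, 0, 0, 0, 0, 0.6]'

```text
time: 13.4
position: [0.5745, 0.1981, 0.0566]
tool_rot: [0.782, 0.624, 0.0, 0.0]
ft_force: [3.5, 0.5, -1.2]
grip_width: 0.0587
```

Call:
move_arm --rows '[0, 0, -0.5, 0, 0, 0, 0.6, 0, 0, -0.5, 0, 0, 0, 0.6, 0, 0, 0, 0, 0, 0, 0.6]'

```text
time: 13.7
position: [0.5745, 0.1981, 0.056]
tool_rot: [0.782, 0.624, 0.0, 0.0]
ft_force: [2.8, 0.1, 0.8]
grip_width: 0.0583
```

Call:
move_arm --rows '[0.3, 0, -0.4, 0, 0, 0, 0.6, 0, 0, -0.4, 0, 0, 0, 0.6, 0, 0, 0, 0, 0, 0, 0.6]'

```text
time: 14.0
position: [0.5745, 0.1981, 0.0551]
tool_rot: [0.782, 0.624, -0.0, -0.0]
ft_force: [2.1, 0.8, -0.5]
grip_width: 0.0583
```

Call:
move_arm --rows '[0.2, 0, -0.4, 0, 0, 0, 0.6, 0, 0, -0.4, 0, 0, 0, 0.6, 0, 0, 0, 0, 0, 0, 0.6]'

```text
time: 14.3
position: [0.5745, 0.1981, 0.0546]
tool_rot: [0.782, 0.624, -0.0, -0.0]
ft_force: [1.3, 0.4, 2.7]
grip_width: 0.0582
```

Call:
move_arm --rows '[0, 0, -0.4, 0, 0, 0, 0.6, 0, 0, -0.4, 0, 0, 0, 0.6, 0, 0, 0, 0, 0, 0, 0.6]'

```text
time: 14.6
position: [0.5746, 0.1981, 0.0544]
tool_rot: [0.782, 0.624, -0.0, -0.0]
ft_force: [-0.8, 0.2, 6.9]
grip_width: 0.0582
```

Call:
move_arm --rows '[0, 0, -0.4, 0, 0, 0, 0.6, 0, 0, -0.4, 0, 0, 0, 0.6, 0, 0, 0, 0, 0, 0, 0.6]'

```text
time: 14.9
position: [0.5745, 0.1981, 0.0542]
tool_rot: [0.782, 0.624, -0.0, -0.0]
ft_force: [-1.5, -0.2, 10.9]
grip_width: 0.0584
```

Call:
move_arm --rows '[-0.2, 0, -0.3, 0, 0, 0, 0.6, 0, 0, 0, 0, 0, 0, 0.6, 0, 0, 0, 0, 0, 0, 0.6, 0, 0, 0, 0, 0, 0, 0.6, 0, 0, 0, 0, 0, 0, 0.6, 0, 0, 0, 0, 0, 0, 0.6]'

```text
time: 15.5
position: [0.5745, 0.1981, 0.0542]
tool_rot: [0.782, 0.624, 0.0, 0.0]
ft_force: [-1.0, 0.1, 12.3]
grip_width: 0.0585
```

```bash
python3 - <<'E'
from h import *
o=robot.get_obs(); print(o["time"],o["position"].round(4),o["ft_force"].round(2),o["moment"].round(3),o["grip_width"],o["q"].round(3))
for n,b in(("scene",(230,90,330,190)),):
    c=shot(n); save(c,n+"4",b,6)
E
```

```text
15.5 [0.5745 0.1981 0.0542] [-1.02  0.07 12.31] [-0.195  0.274 -0.026] 0.05846938813194661 [ 0.148  0.73   1.601 -0.     0.81   0.372]
```

View pics/scene4.png

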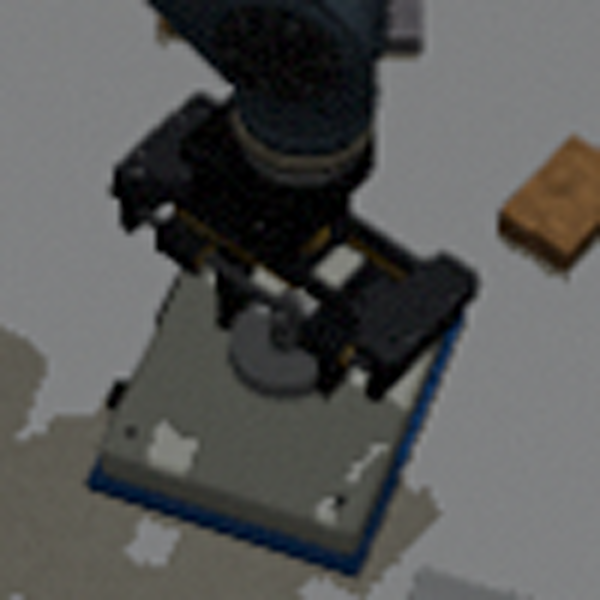

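Call:
move_arm --rows '[0, 0, 1, 0, 0, 0, 0.1, 0, 0, 0, 0, 0, 0, 0.1, 0, 0, 8, 0, 0, 0, 0.2, 0, 0, 40, 0, 0, 0, 0.25, -5, -10, 40, 0, 0, 0, 0.25, -17, -38.5, 0, 0, 0, 0, 0.25, -17, -38.5, 0, 0, 0, 0, 0.25, -17, -38.5, 0, 0, 0, 0, 0.25, -17, -38.5, 0, 0, 0, 0, 0.25, -17, -38.5, -20, 0, 0, 0, 0.25, -14, -28, -30, 0, 0, 0, 0.25, 0, 0, -30, 0, 0, 0, 0.25]'

```text
time: 16.75
position: [0.4692, -0.0352, 0.0614]
tool_rot: [0.783, 0.622, -0.0, 0.0]
ft_force: [0.3, 0.4, 0.0]
grip_width: 0.0653
```

Call:
move_arm --rows '[0, 0, 0, 0, 0, 0, 0.25, 0, 0, 0, 0, 0, 0, 0.25]'

```text
time: 16.95
position: [0.4704, -0.0322, 0.0615]
tool_rot: [0.782, 0.624, -0.0, -0.001]
ft_force: [0.0, 0.4, -0.3]
grip_width: 0.0649
```

```bash
python3 - <<'E'
from h import *
o=robot.get_obs(); print(o["time"],o["position"].round(4),o["ft_force"].round(2),o["moment"].round(3),o["grip_width"],o["q"].round(3))
for n,b in(("scene",(170,110,300,210)),):
    c=shot(n); save(c,n+"5",b,6)
E
```

```text
16.95 [ 0.4704 -0.0322  0.0615] [ 0.03  0.42 -0.28] [-0.099  0.013  0.026] 0.06485551451259573 [-0.306  0.61   1.945  0.     0.589 -0.082]
```

View pics/scene5.png

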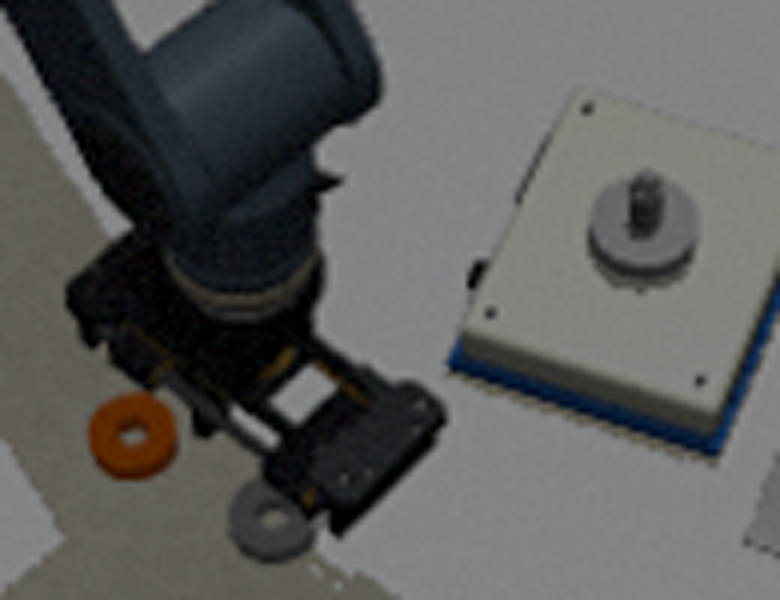

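Call:
move_arm --rows '[0, 0, -20, 0, 0, 0, 0.25, 0, 0, -20, 0, 0, 0, 0.25, 0, 0, -16, 0, 0, 0, 0.25, 0, 0, 0, 0, 0, 0, 0.25, 0, 0, 0, 0, 0, 0, 0.6, 0, 0, 0, 0, 0, 0, 0.6, 0, 0, 0, 0, 0, 0, 0.6, 0, 0, 0, 0, 0, 0, 0.6]' --grip_force 15

```text
time: 17.8
position: [0.4715, -0.0325, 0.0066]
tool_rot: [0.782, 0.624, 0.001, 0.001]
ft_force: [1.1, 1.9, 6.7]
grip_width: 0.0469
```

Call:
move_arm --rows '[0, 0, 0, 0, 0, 0, 0.25, 0, 0, 0, 0, 0, 0.143, 0.25, 0, 0, 0, 0, 0, 0.143, 0.25, 0, 0, 0, 0, 0, 0.143, 0.25, 0, 0, 0, 0, 0, 0.143, 0.25, 0, 0, 0, 0, 0, 0.143, 0.25, 0, 0, 0, 0, 0, 0.143, 0.25, 0, 0, 0, 0, 0, 0.143, 0.25, 0, 0, 0, 0, 0, 0.143, 0.25, 0, 0, 0, 0, 0, 0.143, 0.25, 0, 0, 0, 0, 0, 0.143, 0.25, 0, 0, 0, 0, 0, 0.143, 0.25]'

```text
time: 19.0
position: [0.4705, -0.0325, 0.0055]
tool_rot: [0.108, 0.994, 0.0, -0.0]
ft_force: [0.5, -0.3, -0.3]
grip_width: 0.065
```

Call:
move_arm --rows '[0, 0, 0, 0, 0, 0, 0.6, 0, 0, 0, 0, 0, 0, 0.6, 0, 0, 0, 0, 0, 0, 0.6, 0, 0, 0, 0, 0, 0, 0.6]' --grip_force 45

```text
time: 19.4
position: [0.4706, -0.0324, 0.0056]
tool_rot: [0.111, 0.994, 0.0, -0.0]
ft_force: [0.2, 0.8, 0.5]
grip_width: 0.0465
```

Call:
move_arm --rows '[0, 0, 10, 0, 0, 0, 0.7, 0, 0, 40, 0, 0, 0, 0.7, 4, 9, 40, 0, 0, 0, 0.7, 16, 36, 30, 0, 0, 0, 0.7, 17, 38, 0, 0, 0, 0, 0.7, 17, 38, 0, 0, 0, 0, 0.7, 17, 38, 0, 0, 0, 0, 0.7, 17, 38, 0, 0, 0, 0, 0.7, 11, 24, 0, 0, 0, 0, 0.7, 4.7, 9.5, 0, 0, 0, 0, 0.7, 0, 0, 0, 0, 0, 0, 0.7, 0, 0, 0, 0, 0, 0, 0.7]'

```text
time: 20.6
position: [0.5732, 0.1971, 0.1253]
tool_rot: [0.111, 0.994, -0.001, -0.001]
ft_force: [0.1, -0.7, -2.0]
grip_width: 0.0465
```

Call:
move_arm --rows '[0, 0, 0, 0, 0, 0, 0.7]'

```text
time: 20.7
position: [0.5734, 0.1966, 0.1254]
tool_rot: [0.111, 0.994, -0.0, -0.001]
ft_force: [-0.3, 0.0, -2.3]
grip_width: 0.0468
```

Call:
move_arm --rows '[0.5, 0.7, -8, 0, 0, 0, 0.7, 0, 0, -8, 0, 0, 0, 0.7, 0, 0, -6, 0, 0, 0, 0.7, 0, 0, -1, 0, 0, 0, 0.7, 0, 0, 0, 0, 0, 0, 0.7]'

```text
time: 21.2
position: [0.5745, 0.1986, 0.1019]
tool_rot: [0.111, 0.994, -0.0, -0.001]
ft_force: [-0.1, -0.1, -0.6]
grip_width: 0.0466
```

Call:
move_arm --rows '[0, -0.4, -1, 0, 0, 0, 0.7, 0, 0, -1, 0, 0, 0, 0.7, 0, 0, 0, 0, 0, 0, 0.7]'

```text
time: 21.5
position: [0.5748, 0.1984, 0.1006]
tool_rot: [0.111, 0.994, -0.0, 0.0]
ft_force: [-0.8, 0.1, -1.0]
grip_width: 0.0466
```

Call:
move_arm --rows '[0, 0, -0.5, 0, 0, 0, 0.7, 0, 0, -0.5, 0, 0, 0, 0.7, 0, 0, 0, 0, 0, 0, 0.7]'

```text
time: 21.8
position: [0.5748, 0.1984, 0.0995]
tool_rot: [0.111, 0.994, -0.0, -0.0]
ft_force: [0.8, -0.0, -0.7]
grip_width: 0.0464
```

Call:
move_arm --rows '[0, 0, -0.5, 0, 0, 0, 0.7, 0, 0, -0.5, 0, 0, 0, 0.7, 0, 0, 0, 0, 0, 0, 0.7]'

```text
time: 22.1
position: [0.5749, 0.1984, 0.0988]
tool_rot: [0.111, 0.994, 0.0, 0.0]
ft_force: [-0.3, -0.2, 0.8]
grip_width: 0.0469
```

Call:
move_arm --rows '[0, 0, -0.5, 0, 0, 0, 0.7, 0, 0, -0.5, 0, 0, 0, 0.7, 0, 0, 0, 0, 0, 0, 0.7]'

```text
time: 22.4
position: [0.5751, 0.1984, 0.0983]
tool_rot: [0.111, 0.994, 0.0, 0.0]
ft_force: [-1.1, -1.0, 5.5]
grip_width: 0.0466
```

Call:
move_arm --rows '[-0.4, -0.2, 0, 0, 0, -0.1, 0.7, 0, 0, 0, 0, 0, -0.1, 0.7, 0, 0, 0, 0, 0, -0.1, 0.7, 0, 0, 0, 0, 0, -0.1, 0.7]'

```text
time: 22.8
position: [0.5744, 0.1984, 0.0977]
tool_rot: [0.308, 0.951, 0.0, 0.0]
ft_force: [-1.2, 0.9, -1.4]
grip_width: 0.0463
```

Call:
move_arm --rows '[0, 0, -0.7, 0, 0, 0, 0.7, 0, 0, -0.7, 0, 0, 0, 0.7, 0, 0, 0, 0, 0, 0, 0.7]'

```text
time: 23.1
position: [0.5743, 0.1986, 0.0958]
tool_rot: [0.305, 0.952, 0.0, -0.0]
ft_force: [-0.6, 1.5, -1.2]
grip_width: 0.0466
```

Call:
move_arm --rows '[0, 0.2, -2, 0, 0, 0, 0.7, 0, 0, -2, 0, 0, 0, 0.7, 0, 0, -2, 0, 0, 0, 0.7, 0, 0, -2, 0, 0, 0, 0.7, 0, 0, -2, 0, 0, 0, 0.7, 0, 0, -2, 0, 0, 0, 0.7, 0, 0, -2, 0, 0, 0, 0.7, 0, 0, -2, 0, 0, 0, 0.7, 0, 0, -2, 0, 0, 0, 0.7, 0, 0, -1, 0, 0, 0, 0.7, 0, 0, 0, 0, 0, 0, 0.7]'

```text
time: 24.2
position: [0.5743, 0.1986, 0.0768]
tool_rot: [0.306, 0.952, 0.0, -0.0]
ft_force: [-2.1, 4.3, 2.6]
grip_width: 0.0464
```

Call:
move_arm --rows '[-0.2, 0.4, -1, 0, 0, 0, 0.7, 0, 0, -1, 0, 0, 0, 0.7, 0, 0, -1, 0, 0, 0, 0.7, 0, 0, 0, 0, 0, 0, 0.7]'

```text
time: 24.6
position: [0.5744, 0.1987, 0.0744]
tool_rot: [0.306, 0.952, -0.0, 0.0]
ft_force: [-1.9, 3.3, 5.2]
grip_width: 0.0467
```

Call:
move_arm --rows '[0, 0.2, -1, 0, 0, 0, 0.7, 0, 0, -0.5, 0, 0, 0, 0.7, 0, 0, 0, 0, 0, 0, 0.7]'

```text
time: 24.9
position: [0.5743, 0.1988, 0.0725]
tool_rot: [0.306, 0.952, -0.0, 0.0]
ft_force: [-2.3, 2.9, 3.7]
grip_width: 0.0461
```

Call:
move_arm --rows '[-0.2, 0.2, -0.5, 0, 0, 0, 0.7, 0, 0, -0.5, 0, 0, 0, 0.7, 0, 0, 0, 0, 0, 0, 0.7]'

```text
time: 25.2
position: [0.5743, 0.1988, 0.0713]
tool_rot: [0.306, 0.952, -0.0, 0.0]
ft_force: [-0.2, 1.5, 1.5]
grip_width: 0.0466
```

Call:
move_arm --rows '[-0.1, 0.2, -0.5, 0, 0, 0, 0.7, 0, 0, -0.5, 0, 0, 0, 0.7, 0, 0, 0, 0, 0, 0, 0.7]'

```text
time: 25.5
position: [0.5742, 0.199, 0.0704]
tool_rot: [0.306, 0.952, -0.0, 0.0]
ft_force: [-0.9, -0.3, -0.1]
grip_width: 0.0461
```

Call:
move_arm --rows '[0, 0, -0.5, 0, 0, 0, 0.7, 0, 0, -0.5, 0, 0, 0, 0.7, 0, 0, 0, 0, 0, 0, 0.7]'

```text
time: 25.8
position: [0.5742, 0.199, 0.0696]
tool_rot: [0.306, 0.952, -0.0, 0.0]
ft_force: [0.3, -1.7, 0.7]
grip_width: 0.0466
```

Call:
move_arm --rows '[0, 0, -0.4, 0, 0, 0, 0.7, 0, 0, -0.4, 0, 0, 0, 0.7, 0, 0, 0, 0, 0, 0, 0.7]'

```text
time: 26.1
position: [0.5742, 0.1991, 0.0689]
tool_rot: [0.306, 0.952, -0.0, 0.0]
ft_force: [0.9, -3.0, 1.6]
grip_width: 0.0466
```

Call:
move_arm --rows '[0, -0.3, -0.4, 0, 0, 0, 0.7, 0, 0, -0.4, 0, 0, 0, 0.7, 0, 0, 0, 0, 0, 0, 0.7]'

```text
time: 26.4
position: [0.5742, 0.199, 0.0687]
tool_rot: [0.306, 0.952, 0.0, 0.0]
ft_force: [-0.6, -2.5, 6.3]
grip_width: 0.047
```

Call:
move_arm --rows '[0, 0, -0.4, 0, 0, 0, 0.7, 0, 0, -0.4, 0, 0, 0, 0.7, 0, 0, 0, 0, 0, 0, 0.7]'

```text
time: 26.7
position: [0.5742, 0.1991, 0.0685]
tool_rot: [0.306, 0.952, 0.0, 0.0]
ft_force: [-1.5, -1.1, 9.8]
grip_width: 0.0463
```

Call:
move_arm --rows '[0, 0, -0.3, 0, 0, 0, 0.7, 0, 0, -0.3, 0, 0, 0, 0.7, 0, 0, 0, 0, 0, 0, 0.7, 0, 0, 0, 0, 0, 0, 0.7, 0, 0, 0, 0, 0, 0, 0.7, 0, 0, 0, 0, 0, 0, 0.7, 0, 0, 0, 0, 0, 0, 0.7]'

```text
time: 27.4
position: [0.5742, 0.199, 0.0684]
tool_rot: [0.306, 0.952, 0.0, 0.001]
ft_force: [-1.9, -3.5, 10.8]
grip_width: 0.0459
```

```bash
python3 - <<'E'
from h import *
o=robot.get_obs(); print(o["time"],o["position"].round(4),o["ft_force"].round(2),o["moment"].round(3),o["grip_width"],o["q"].round(3))
for n,b in(("scene",(230,90,330,190)),):
    c=shot(n); save(c,n+"6",b,6)
E
```

```text
27.4 [0.5742 0.199  0.0684] [-1.91 -3.54 10.84] [-0.573  0.439 -0.003] 0.04590233471113773 [ 0.15   0.708  1.596 -0.     0.837 -0.799]
```

View pics/scene6.png

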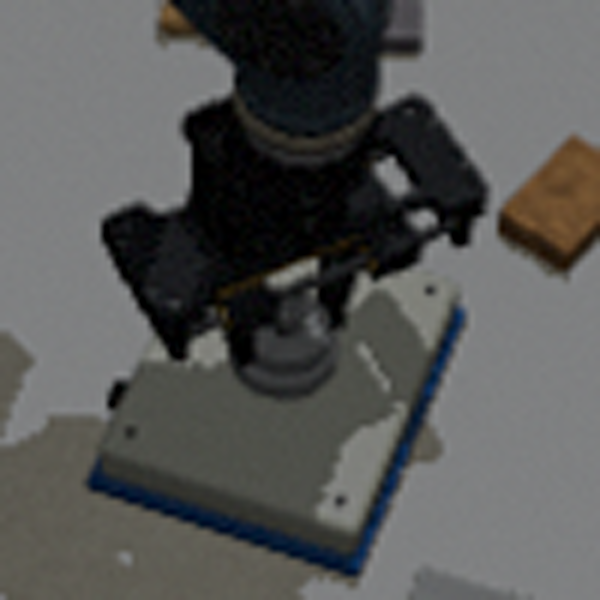

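Call:
move_arm --rows '[-0.2, -0.5, -0.2, 0, 0, 0, 0.7, 0, 0, -0.2, 0, 0, 0, 0.7, 0, 0, 0, 0, 0, 0, 0.7, 0, 0, 0, 0, 0, 0, 0.7]'

```text
time: 27.85
position: [0.5743, 0.199, 0.0684]
tool_rot: [0.306, 0.952, 0.001, 0.001]
ft_force: [-2.7, -1.5, 13.2]
grip_width: 0.0469
```

Call:
move_arm --rows '[0, 0, 0, 0, 0, 0, 0.7, 0, 0, 0, 0, 0, 0, 0.7]'

```text
time: 28.05
position: [0.5743, 0.199, 0.0683]
tool_rot: [0.306, 0.952, 0.001, 0.001]
ft_force: [-2.7, -0.6, 13.5]
grip_width: 0.0464
```

Call:
move_arm --rows '[0, 0, 1, 0, 0, 0, 0.25, 0, 0, 0, 0, 0, 0, 0.25, 0, 0, 8, 0, 0, 0, 0.3, 0, 0, 40, 0, 0, 0, 0.4, -3, -9, 30, 0, 0, 0, 0.4, -13, -40, 0, 0, 0, 0, 0.4, -13, -40, 0, 0, 0, 0, 0.4, -13, -40, 0, 0, 0, 0, 0.4, -13, -40, 0, 0, 0, 0, 0.4, -13, -40, 0, 0, 0, 0, 0.4, -13, -40, 0, 0, 0, 0, 0.4, -13, -40, 0, 0, 0, 0, 0.4]'

```text
time: 29.25
position: [0.4791, -0.0917, 0.1454]
tool_rot: [0.306, 0.952, 0.0, 0.0]
ft_force: [0.1, -0.2, -0.3]
grip_width: 0.0523
```

```bash
python3 - <<'E'
from h import *
o=robot.get_obs(); print(o["time"],o["position"].round(4),o["ft_force"].round(2),o["grip_width"],o["q"].round(3))
c=shot("scene"); save(c,"scene7",(230,100,310,170),8)
P=world(c)
q=P[(abs(P[...,0]-.574)<.024)&(abs(P[...,1]-.198)<.024)&(P[...,2]>.06)]
print(len(q),np.sort(q[:,2])[::12].round(3))
E
```

```text
29.25 [ 0.4791 -0.0917  0.1454] [ 0.09 -0.23 -0.32] 0.05229407016154037 [-4.190e-01  4.650e-01  1.849e+00  1.000e-03  8.280e-01 -1.368e+00]
191 [0.06  0.063 0.066 0.07  0.072 0.075 0.076 0.077 0.078 0.078 0.079 0.08
 0.081 0.085 0.094 0.1  ]
```

View pics/scene7.png

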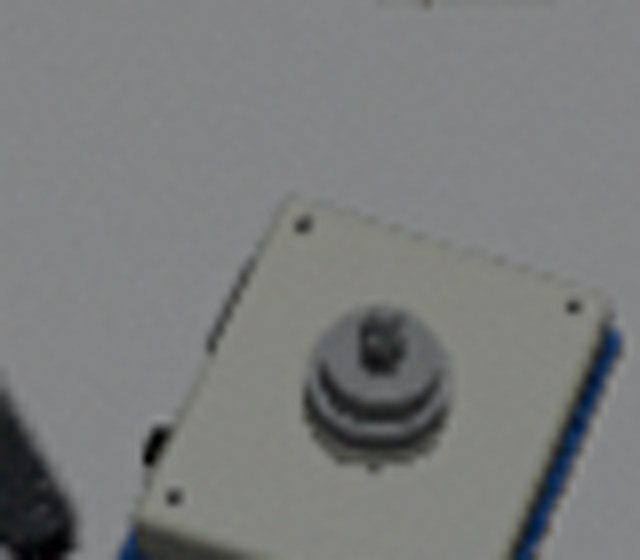

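Call:
move_arm --rows '[-12, -38, -15, 0, 0, 0, 0.4, -12, -38, -25, 0, 0, 0, 0.4, -5, -20, -30, 0, 0, 0, 0.4, 0, 0, -30, 0, 0, 0, 0.4, 0, 0, -15, 0, 0, 0, 0.4, 0, 0, 0, 0, 0, 0, 0.4, 0, 0, 0, 0, 0, 0, 0.4]'

```text
time: 30.0
position: [0.4509, -0.1862, 0.0303]
tool_rot: [0.306, 0.952, 0.0, -0.0]
ft_force: [0.5, -1.0, -0.4]
grip_width: 0.0522
```

Call:
move_arm --rows '[0, -0.5, -15, 0, 0, 0, 0.4, 0, 0, -10, 0, 0, 0, 0.4, 0, 0, 0, 0, 0, 0, 0.4, 0, 0, 0, 0, 0, 0, 0.8, 0, 0, 0, 0, 0, 0, 0.8, 0, 0, 0, 0, 0, 0, 0.8, 0, 0, 0, 0, 0, 0, 0.8]' --grip_force 15

```text
time: 30.7
position: [0.4511, -0.1871, 0.0058]
tool_rot: [0.306, 0.952, -0.0, 0.001]
ft_force: [-0.2, 0.2, 2.0]
grip_width: 0.0355
```

Call:
move_arm --rows '[0, 0, 0, 0, 0, 0, 0.4, 0, 0, 0, 0, 0, -0.143, 0.4, 0, 0, 0, 0, 0, -0.143, 0.4, 0, 0, 0, 0, 0, -0.143, 0.4, 0, 0, 0, 0, 0, -0.143, 0.4, 0, 0, 0, 0, 0, -0.143, 0.4, 0, 0, 0, 0, 0, -0.143, 0.4, 0, 0, 0, 0, 0, -0.143, 0.4, 0, 0, 0, 0, 0, -0.143, 0.4, 0, 0, 0, 0, 0, -0.143, 0.4, 0, 0, 0, 0, 0, -0.143, 0.4, 0, 0, 0, 0, 0, -0.143, 0.4]'

```text
time: 31.9
position: [0.4507, -0.1869, 0.0052]
tool_rot: [0.891, 0.453, -0.0, -0.0]
ft_force: [0.6, -0.0, -0.9]
grip_width: 0.0524
```

Call:
move_arm --rows '[0, 0, 0, 0, 0, 0, 0.8, 0, 0, 0, 0, 0, 0, 0.8, 0, 0, 0, 0, 0, 0, 0.8, 0, 0, 0, 0, 0, 0, 0.8]' --grip_force 45

```text
time: 32.3
position: [0.4508, -0.187, 0.0052]
tool_rot: [0.89, 0.456, 0.0, 0.0]
ft_force: [0.1, -0.7, -1.0]
grip_width: 0.0346
```

Call:
move_arm --rows '[0, 0, 10, 0, 0, 0, 0.9, 0, 0, 40, 0, 0, 0, 0.9, 2, 6, 40, 0, 0, 0, 0.9, 12, 36, 30, 0, 0, 0, 0.9, 13, 41, 0, 0, 0, 0, 0.9, 13, 41, 0, 0, 0, 0, 0.9, 13, 41, 0, 0, 0, 0, 0.9, 13, 41, 0, 0, 0, 0, 0.9, 13, 41, 0, 0, 0, 0, 0.9, 13, 41, 0, 0, 0, 0, 0.9, 13, 41, 0, 0, 0, 0, 0.9, 12, 36, 0, 0, 0, 0, 0.9]'

```text
time: 33.5
position: [0.5675, 0.1803, 0.1258]
tool_rot: [0.89, 0.457, -0.0, -0.0]
ft_force: [-0.2, 0.2, -0.9]
grip_width: 0.0344
```

Call:
move_arm --rows '[6.5, 20.5, 0, 0, 0, 0, 0.9, 0, 0, 0, 0, 0, 0, 0.9, 0, 0, 0, 0, 0, 0, 0.9, 0, 0, 0, 0, 0, 0, 0.9]'

```text
time: 33.9
position: [0.5734, 0.1975, 0.1253]
tool_rot: [0.89, 0.456, -0.001, -0.0]
ft_force: [0.4, 0.3, -1.5]
grip_width: 0.0342
```

Call:
move_arm --rows '[0.7, 0.7, -8, 0, 0, 0, 0.9, 0, 0, -8, 0, 0, 0, 0.9, 0, 0, -6, 0, 0, 0, 0.9, 0, 0, -2, 0, 0, 0, 0.9, 0, 0, 0, 0, 0, 0, 0.9]'

```text
time: 34.4
position: [0.5745, 0.199, 0.1005]
tool_rot: [0.89, 0.456, -0.001, -0.0]
ft_force: [0.5, -0.4, -0.1]
grip_width: 0.0343
```

```bash
python3 - <<'E'
from h import *
o=robot.get_obs(); print(o["time"],o["position"].round(4),o["ft_force"].round(2),o["grip_width"],o["q"].round(3))
c=shot("scene"); save(c,"scene8",(230,90,330,190),6)
E
```

```text
34.4 [0.5745 0.199  0.1005] [ 0.51 -0.45 -0.15] 0.03425049922398775 [0.15  0.662 1.577 0.    0.905 0.774]
```

View pics/scene8.png

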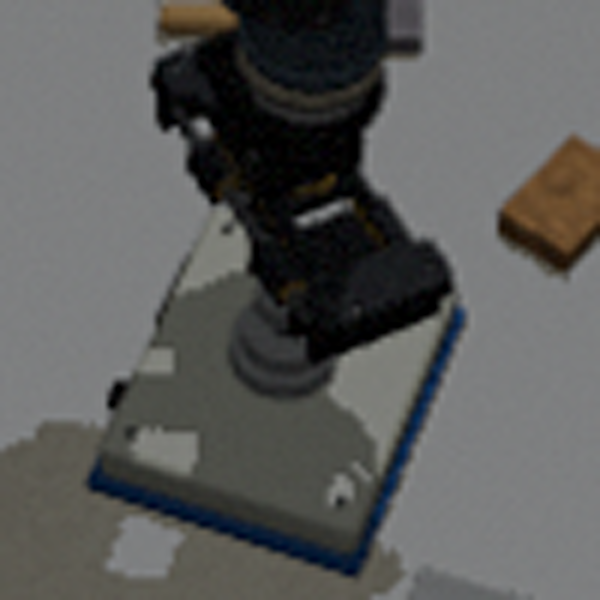

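Call:
move_arm --rows '[-0.2, -0.3, -1, 0, 0, 0, 0.9, 0, 0, -1, 0, 0, 0, 0.9, 0, 0, 0, 0, 0, 0, 0.9]'

```text
time: 34.75
position: [0.5747, 0.199, 0.0993]
tool_rot: [0.89, 0.456, 0.0, 0.0]
ft_force: [0.4, 0.5, -1.1]
grip_width: 0.0342
```

Call:
move_arm --rows '[0, 0, -0.5, 0, 0, 0, 0.9, 0, 0, -0.4, 0, 0, 0, 0.9, 0, 0, 0, 0, 0, 0, 0.9]'

```text
time: 35.05
position: [0.5748, 0.199, 0.0985]
tool_rot: [0.89, 0.456, 0.0, 0.0]
ft_force: [-0.7, 0.8, 0.1]
grip_width: 0.0346
```

Call:
move_arm --rows '[-0.3, -0.2, -0.5, 0, 0, 0, 0.9, 0, 0, -0.5, 0, 0, 0, 0.9, 0, 0, 0, 0, 0, 0, 0.9]'

```text
time: 35.35
position: [0.5747, 0.1986, 0.0973]
tool_rot: [0.89, 0.456, 0.0, 0.0]
ft_force: [-0.8, -1.6, -0.9]
grip_width: 0.0344
```

Call:
move_arm --rows '[0, 0, -0.5, 0, 0, 0, 0.9, 0, 0, -0.5, 0, 0, 0, 0.9, 0, 0, 0, 0, 0, 0, 0.9]'

```text
time: 35.65
position: [0.5747, 0.1986, 0.0963]
tool_rot: [0.89, 0.456, 0.0, 0.0]
ft_force: [0.7, -1.1, -0.4]
grip_width: 0.034
```

Call:
move_arm --rows '[0, 0, -0.5, 0, 0, 0, 0.9, 0, 0, -0.5, 0, 0, 0, 0.9, 0, 0, 0, 0, 0, 0, 0.9]'

```text
time: 35.95
position: [0.5747, 0.1986, 0.0954]
tool_rot: [0.89, 0.456, 0.0, 0.0]
ft_force: [0.8, -2.4, 0.2]
grip_width: 0.0342
```

Call:
move_arm --rows '[0, -0.3, -1, 0, 0, 0, 0.9, 0, 0, -1, 0, 0, 0, 0.9, 0, 0, -1, 0, 0, 0, 0.9, 0, 0, 0, 0, 0, 0, 0.9]'

```text
time: 36.35
position: [0.5747, 0.1985, 0.0922]
tool_rot: [0.89, 0.456, 0.0, 0.0]
ft_force: [1.8, -1.5, -1.2]
grip_width: 0.0342
```

Call:
move_arm --rows '[0, 0, -1, 0, 0, 0, 0.9, 0, 0, -1, 0, 0, 0, 0.9, 0, 0, -1, 0, 0, 0, 0.9, 0, 0, 0, 0, 0, 0, 0.9]'

```text
time: 36.75
position: [0.5747, 0.1985, 0.0896]
tool_rot: [0.89, 0.456, 0.0, 0.0]
ft_force: [0.7, -1.8, 2.0]
grip_width: 0.0342
```

Call:
move_arm --rows '[0, 0, -0.7, 0, 0, 0, 0.9, 0, 0, -0.7, 0, 0, 0, 0.9, 0, 0, 0, 0, 0, 0, 0.9]'

```text
time: 37.05
position: [0.5747, 0.1985, 0.088]
tool_rot: [0.89, 0.456, 0.0, 0.0]
ft_force: [1.9, -1.6, 2.9]
grip_width: 0.0343
```

Call:
move_arm --rows '[0, 0, -0.7, 0, 0, 0, 0.9, 0, 0, -0.7, 0, 0, 0, 0.9, 0, 0, 0, 0, 0, 0, 0.9]'

```text
time: 37.35
position: [0.5747, 0.1985, 0.0864]
tool_rot: [0.89, 0.456, 0.0, 0.0]
ft_force: [2.1, -1.5, 2.5]
grip_width: 0.0344
```

Call:
move_arm --rows '[0.2, -0.2, -0.7, 0, 0, 0, 0.9, 0, 0, -0.7, 0, 0, 0, 0.9, 0, 0, 0, 0, 0, 0, 0.9]'

```text
time: 37.65
position: [0.5747, 0.1984, 0.0849]
tool_rot: [0.89, 0.456, 0.0, -0.0]
ft_force: [0.5, -1.2, 2.7]
grip_width: 0.0345
```

Call:
move_arm --rows '[0, 0, -0.5, 0, 0, 0, 0.9, 0, 0, -0.5, 0, 0, 0, 0.9, 0, 0, 0, 0, 0, 0, 0.9]'

```text
time: 37.95
position: [0.5747, 0.1984, 0.0841]
tool_rot: [0.89, 0.456, 0.0, -0.0]
ft_force: [0.9, 0.0, 1.8]
grip_width: 0.0342
```

Call:
move_arm --rows '[0, 0, -0.5, 0, 0, 0, 0.9, 0, 0, -0.5, 0, 0, 0, 0.9, 0, 0, 0, 0, 0, 0, 0.9]'

```text
time: 38.25
position: [0.5747, 0.1984, 0.0831]
tool_rot: [0.89, 0.456, 0.0, -0.0]
ft_force: [1.7, 0.7, 2.1]
grip_width: 0.0343
```

Call:
move_arm --rows '[0, 0, -0.4, 0, 0, 0, 0.9, 0, 0, -0.4, 0, 0, 0, 0.9, 0, 0, 0, 0, 0, 0, 0.9]'

```text
time: 38.55
position: [0.5747, 0.1984, 0.0823]
tool_rot: [0.89, 0.456, 0.0, -0.0]
ft_force: [1.9, 0.6, 2.6]
grip_width: 0.0344
```

Call:
move_arm --rows '[0, 0, -0.4, 0, 0, 0, 0.9, 0, 0, -0.4, 0, 0, 0, 0.9, 0, 0, 0, 0, 0, 0, 0.9]'

```text
time: 38.85
position: [0.5747, 0.1984, 0.0822]
tool_rot: [0.89, 0.456, 0.0, -0.0]
ft_force: [1.8, -0.4, 6.9]
grip_width: 0.0344
```

Call:
move_arm --rows '[0, 0, -0.4, 0, 0, 0, 0.9, 0, 0, -0.4, 0, 0, 0, 0.9, 0, 0, 0, 0, 0, 0, 0.9]'

```text
time: 39.15
position: [0.5747, 0.1984, 0.0821]
tool_rot: [0.89, 0.456, 0.0, 0.0]
ft_force: [0.5, -0.8, 10.4]
grip_width: 0.0345
```

Call:
move_arm --rows '[0, 0, -0.4, 0, 0, 0, 0.9, 0, 0, -0.4, 0, 0, 0, 0.9, 0, 0, 0, 0, 0, 0, 0.9, 0, 0, 0, 0, 0, 0, 0.9]'

```text
time: 39.55
position: [0.5748, 0.1984, 0.082]
tool_rot: [0.89, 0.456, 0.0, 0.0]
ft_force: [-1.4, -0.4, 14.9]
grip_width: 0.0344
```

Call:
move_arm --rows '[0, 0, -0.2, 0, 0, 0, 0.9, 0, 0, 0, 0, 0, 0, 0.9, 0, 0, 0, 0, 0, 0, 0.9, 0, 0, 0, 0, 0, 0, 0.9, 0, 0, 0, 0, 0, 0, 0.9]'

```text
time: 40.05
position: [0.5748, 0.1984, 0.082]
tool_rot: [0.89, 0.456, 0.0, 0.0]
ft_force: [-0.6, -0.4, 15.4]
grip_width: 0.0339
```

Call:
move_arm --rows '[0, 0, 1, 0, 0, 0, 0.4, 0, 0, 0, 0, 0, 0, 0.35, 0, 0, 0, 0, 0, 0, 0.35, 0, 0, 8, 0, 0, 0, 0.35, 0, 0, 35, 0, 0, 0, 0.35, 0, 0, 40, 0, 0, 0, 0.35, 0, -30, 30, 0, 0, 0, 0.35, -10, -40, 0, 0, 0, 0, 0.35, -10, -40, 0, 0, 0, 0, 0.35, -10, -40, 0, 0, 0, 0, 0.35, 0, 0, 0, 0, 0, 0, 0.35, 0, 0, 0, 0, 0, 0, 0.35]'

```text
time: 41.25
position: [0.5444, 0.0477, 0.1939]
tool_rot: [0.891, 0.455, -0.0, -0.0]
ft_force: [-0.4, 0.7, 0.2]
grip_width: 0.0564
```

```bash
python3 - <<'E'
from h import *
o=robot.get_obs(); print(o["time"],o["position"].round(4),o["ft_force"].round(2),o["grip_width"],o["q"].round(3))
c=shot("scene"); save(c,"scene9",(230,100,310,170),8)
P=world(c)
for r in (.012,.017):
    d=np.hypot(P[...,0]-.574,P[...,1]-.199); q=P[(d<r)&(d>.009)&(P[...,2]>.06)]; print(len(q),np.sort(q[:,2])[::10].round(3))
t=shot("top"); save(t,"top9",(140,130,330,270),4)
E
```

```text
41.25 [0.5444 0.0477 0.1939] [-0.38  0.75  0.22] 0.05639753474404019 [-1.180e-01  4.600e-01  1.661e+00  1.000e-03  1.022e+00  5.090e-01]
11 [0.076 0.106]
59 [0.076 0.082 0.087 0.092 0.093 0.094]
```

View pics/scene9.png

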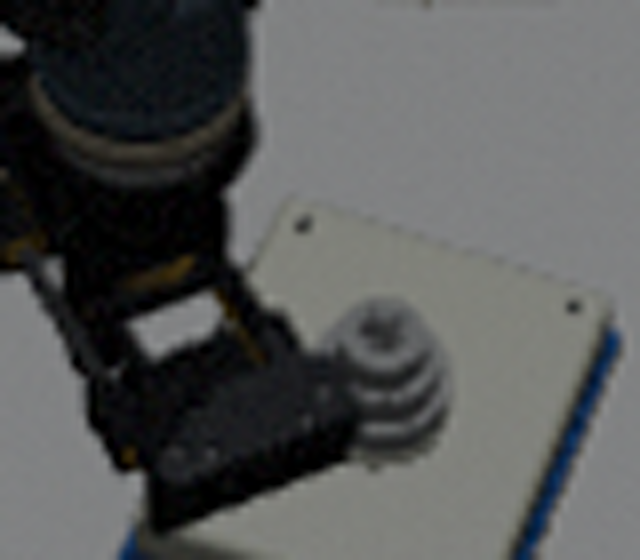

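View pics/top9.png

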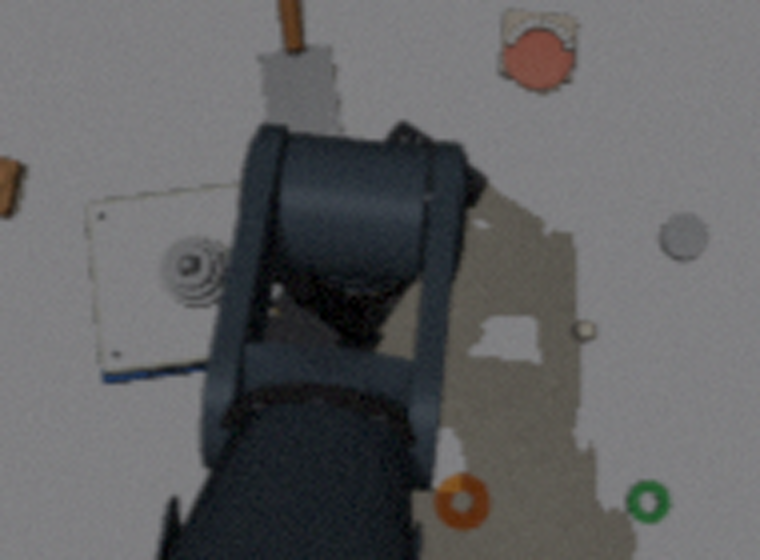

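The scene view shows three nested steps on the spindle, with the small spacer on top at crop (380,340). The top face reads about 0.092 m, which is what a full stack on the flange should give. The top view shows the disc, die, jaw model and both look-alikes still in place.

```bash
python3 -c "
from rig import robot
print(robot.hand_in())"
```

```text
the job is handed in; nothing more can be done
None
```

All three grey steel spacers are on the spindle in order, large, medium, small, and the job was handed in at about 41 s. The fingers are clear of the stack. `hand_in` reports no verdict.

- **Threading:** I gripped each spacer twice at right angles to centre it. The large and small ones dropped straight over the hexagon without turning. The medium one stopped on the shoulder and dropped within a turn of about 23°. All three then went down past the balls.
- **Pressing:** I held each one down for about half a second or more. After allowing for the spacer's weight, the force was about 14–15 N on the large, 12–15 N on the medium and 15–16 N on the small. At every reading it stayed well under 35 N.
- **Heights:** The tool heights at home put the spacers 13.9 and 14.1 mm apart, against the 14 mm expected. After release, the depth image shows the top face at about 0.092 m, again as expected for a full stack.
- **Side forces:** Side forces of up to about 4 N showed while the medium spacer went down. I corrected them in small steps, and they were under 3 N during its final press.
- **Not fully checked:** The last pictures show the blank disc, tooth die, jaw model and both look-alikes in place. The arm hid part of the bench, and I did not measure how far any bystander had moved or the tilt of the spacers.

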